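Set up the still life on the drawing board

ROBOT

A 6-joint arm with a two-finger parallel gripper is mounted at the origin on the work surface. World frame = base frame: x ahead of the robot, y to its left, z up, the work surface at z = 0. Lengths are in m, angles in degrees, forces in N, time in s.
With the tool pointing down it reaches from about 0.4 to 0.825 m from the base axis. Payload 7 kg.
Tool frame: the origin (TCP) lies midway between the tips of the shut fingers; the grasp point (between the pads) lies r.pinch_z behind it (r.pinch_z is the distance from the TCP to the grasp point, in m); z points along the fingers, y is the line along which they close (so a half turn about z gives the same grasp; the last joint's range is limited). The gripper opens to 88 mm and grips with 3 to 60 N. Pads are 19 mm wide; open, the fingers measure 130 mm over their backs; the gripper's body (78 mm by 193 mm) begins 47 mm behind the grasp point.
Start: joints at [-51.847, 20.546, 0.682, 0, -70.136, -16.507], TCP at [0.249, -0.627, 0.227] pointing down, gripper open.
Joint ranges: [-176.03, 176.03], [-82.01, 121.73], [-58.28, 71.71], [-173.87, 95.51], [-174.79, -0.11], [-173.66, 173.66]. Speed limits (degrees/s): [136.94, 136.94, 172.46, 180, 180, 180].

INTERFACE

Orientations are given as [roll, pitch, yaw] about the fixed x, y, z axes, in that order (R = Rz(yaw) Ry(pitch) Rx(roll)).
In Python, from plant import r, optics, job gives the robot as it stands.
- The arm moves only by the shell command python3 -m crank 'ROWS' [FORCE]. ROWS is JSON, a list of rows, each an object with "xyz": the shift along the tool's x, y, z in units of 30 mm (1.0 is 30 mm), a list of three; "delta_rot": the turn, a rotation vector about the tool's x, y, z in degrees, a list of three; "claw": the closure, from 0 (fully open) to 1 (shut). A call has 1 to 20 rows; each row is the pose to reach, as a shift and turn from the pose commanded when the call began, along the tool's axes at that moment; what a row does not reach only later rows make up. A row lasts 1/8 s, in which the tool goes at most 62.5 mm and 10.7 degrees, less where a joint would pass 70% of its speed; a pose out of reach is approached as far as the arm can. A call with a gripper value outside its range is refused whole. The fingers move at their own pace and stop on an object; FORCE is the grip in N (left out, the last holds). Time passes only in rows, so rows that repeat a pose let the fingers close. It gives the time, the measured TCP pose, the force, the opening and the grip force at its end, in the units of the state.
- r.get_state(): the state, without advancing time (a new reading comes with each control period).
- optics.capture(name): name is "scene" or "top"; returns a dict with "img" (420x560x3 uint8, blue, green, red), "fovy" (degrees; the focal length in pixels is half the picture's height over the tangent of half this angle, whatever the lens; pixels are square), "cx", "cy" (the principal point, pixels), "eye" and "rotation" of the camera in the world. Camera axes: x right, y up, looking along -z (the intrinsics and any distortion apply to the point x, -y, -z); pixel columns grow to the right and rows downward; lengths in m; the calibration is good to about 2 mm. A picture is of the moment at which its call begins. There is no depth.
- job.close_job(): hands the job in; it is judged then, once.
The state is a dict: "time_s": time; "joints": joint angles; "qd": joint speeds; "joint_torque": joint torques, N m; "tcp_pos": TCP position; "eef_rot": TCP orientation; "contact_force": force on the tool from outside, world axes, zero at the start; "moment": the same for the moment, N m; "gripper_width": finger opening in m; "gripper_force": force on a finger pad.
Only numpy, scipy, OpenCV 4.12 (cv2) and the standard library are available. Lean on these libraries where they do the work, as an engineer would, in place of code of your own. Each camera call takes 0.05 s, during which the arm holds its last target. There are 200 camera calls.

TASK

Set up the still life on the drawing board: stand the steel tin centred on the blue tape cross and the pear upright on the middle of the tin's lid, and stand the green bottle in the middle of the wooden riser block. Stand the white jug on the board midway between tin and bottle and in line with them, its spout pointing at the bottle. Leave the tape roll, the paint jar and the glue bottle where they are, and let none of these things fall over.

Things in the scene. Friction and masses are not known exactly. Their poses are not given: they have to be found in the camera images.
- board: Plywood drawing board lying flat on the table, 240 x 360 x 12 mm thick, fixed. Origin: centre of its underside (its top is 12 mm higher); y along its 360 mm length. It lies to the robot's left or right, turned by up to 0.25 rad. The riser and the tape cross lie on its long midline, 125 mm from its centre, one at each end, so the point midway between them is the board's centre.
- riser: Dark wood riser block, 90 x 90 mm and 40 mm high, fixed on the board near one end (which end varies). Origin: centre of its underside, which is on the board's top; its top is 40 mm above the origin.
- cross: Cross of blue masking tape stuck flat on the board near the other end, arms 96 mm long and 22 mm wide, 1 mm thick. Origin: its centre, on the board's top.
- bottle: Origin: centre of its underside, z up. Green glass bottle, standing, 60 mm diameter and 165 mm high to the mouth (a 6 mm cork stub stands above that): straight body to 88 mm, shoulder to 114 mm, above that a straight neck of 25 mm diameter (28 mm lip at the top 9 mm). About 0.35 kg.
- jug: Origin: centre of its underside, z up. White ceramic milk jug: straight round body, 62 mm diameter, 105 mm high, wall 3.5 mm, open top. Spout at the rim on its +x side, reaching 51 mm from the axis; handle on its -x side, reaching 64 mm, 25 to 101 mm high. The wall within 40 degrees of +y and -y is plain. Starts with the spout away from the robot within 0.45 rad. 0.28 kg.
- tin: Origin: centre of its underside, z up. Plain round steel tin with a flat lid, a cylinder of 65 mm diameter and 85 mm high, standing; closed, its lid does not come off. About 0.18 kg.
- pear: Origin: centre of its underside, z up. Yellow-green pear (firm display fruit), standing, 62 mm diameter at its widest, 34 mm above the underside (58 mm diameter at 46 mm height), narrowing to 27 mm diameter at 79 mm; 88 mm high without the thin stem, which reaches 102 mm; flat foot of 34 mm diameter. About 0.15 kg.
- tape_roll: Origin: centre of its underside, z up. Bystander: roll of cream paper tape lying flat, 80 mm diameter, 19 mm high, among the still-life things.
- paint_jar: Origin: centre of its underside, z up. Bystander: small brown paint jar with a white lid, 50 mm diameter, 58 mm high, beside the still-life things.
- glue_bottle: Origin: centre of its underside, z up. Bystander: small white glue bottle with an orange nozzle, 38 mm diameter, 75 mm high, beside the still-life things. The four still-life things and these three bystanders all stand on a 2 mm kraft card sheet, 310 x 390 mm, on the other side of the table from the board; neighbouring still-life things are at least 110 mm apart, centre to centre.
There are look-alikes about, which are no part of the job. There is more than one size of the jug; the one meant has the size given above.

How it is judged (in metres and radians):
At the end, for the whole second after the job is handed in: Tin on the board within 14 mm of the cross; pear on its lid within 12 mm of its axis; bottle on the riser within 14 mm of centre; jug on the board within 15 mm (along, across) of its centre, the spout's line passing within 40 mm of the riser's centre; all upright within 0.12 rad, released, still (horizontal distance between tin and cross below 0.014 m and z of tin in the frame of board between 0.006 and 0.017 m and horizontal distance between pear and tin below 0.012 m and z of pear in the frame of tin between 0.079 and 0.09 m and horizontal distance between bottle and riser below 0.014 m and z of bottle in the frame of riser between 0.035 and 0.045 m and x of jug in the frame of board between -0.015 and 0.015 m and y of jug in the frame of board between -0.015 and 0.015 m and z of jug in the frame of board between 0.006 and 0.017 m and x of riser in the frame of jug above 0.09 m and y of riser in the frame of jug between -0.04 and 0.04 m and angle between each of bottle, jug, tin, pear's own z axis and vertical below 0.12 rad and linear speed of each of bottle, jug, tin, pear below 0.02 m/s and angular speed of each of bottle, jug, tin, pear below 0.2 rad/s); the robot touches nothing.
It fails at once if the tape roll, the paint jar or the glue bottle is shifted by more than 20 mm (distance of any of tape_roll, paint_jar, glue_bottle from where it was at the start of the episode above 0.02 m).
It fails at once if the bottle, jug, tin, pear, paint jar or glue bottle falls over (leans more than 1 rad) (angle between any of bottle, jug, tin, pear, paint_jar, glue_bottle's own z axis and vertical above 1 rad).
It also fails if it takes over 134 s, if anything falls off the work surface, if the arm or the gripper's body presses on something with over 40 N, if the wrist force passes 120 N, or if a joint passes its speed limit or range.

## Working session

There is one attempt and no reset: what is moved stays moved. The work goes in short steps, Python scripts to look and compute and a shell command to move; the robot and the scene stay as the last step left them, time stands still between calls to the robot, and variables do not carry over. Pictures are saved under pics/ and viewed, at most 14 in all, crops included, and the job is handed in when it is done.

```bash
mkdir -p pics; ls; python3 - <<'E'
from plant import r,optics,job
import cv2
for n in("scene","top"):
    c=optics.capture(n); cv2.imwrite(f"pics/{n}0.png",c["img"])
    print({k:v for k,v in c.items() if k!="img"})
print(r.get_state(), r.pinch_z)
E
```

```text
pics
{'fovy': 52.76757219325241, 'cx': 271.02946781900005, 'cy': 202.34191906506044, 'eye': array([ 1.31114836, -0.53402619,  0.6672548 ]), 'rotation': array([58.80808951, -1.25998826, 57.20610898])}
{'fovy': 56.74573415706211, 'cx': 279.10323784282065, 'cy': 209.0851610374384, 'eye': array([0.33517046, 0.02279484, 1.06670262]), 'rotation': array([ 5.62579402e+00,  8.54838282e-02, -8.87334939e+01])}
{'time_s': 0.1, 'joints': array([-5.18470180e+01,  2.05860557e+01,  6.40821261e-01, -1.68219560e-02,
       -7.01373264e+01, -1.65070418e+01]), 'qd': array([ 0.10942557, -0.0147294 ,  0.24000257,  0.06566106,  0.00313729,
       -0.01975723]), 'joint_torque': array([-2.69089411e-03, -5.84163451e+01,  2.93751258e+01,  7.01545089e+00,
        1.02048274e-02, -4.81422228e-05]), 'tcp_pos': array([ 0.24880192, -0.62701119,  0.22574732]), 'eef_rot': array([ 1.79916348e+02, -8.29726639e-03, -1.58359781e+02]), 'contact_force': array([-0.52601559, -0.49546125, -0.08329069]), 'moment': array([0.00276801, 0.00435039, 0.02007121]), 'gripper_force': 0.0, 'gripper_width': 0.08792236062893347} 0.0188
```

View pics/scene0.png

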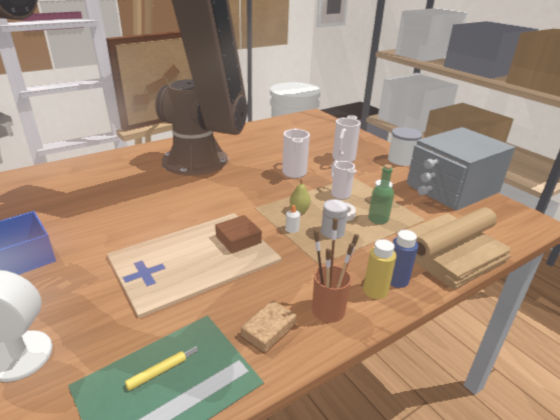

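View pics/top0.png

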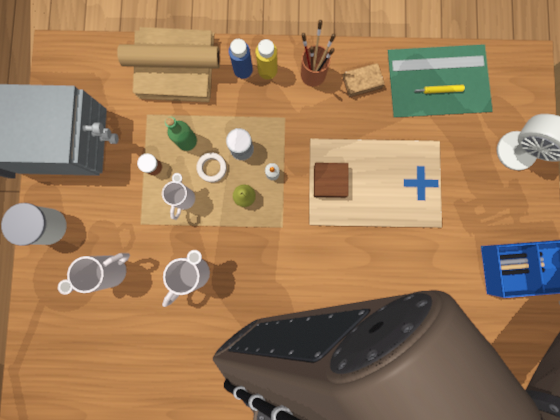

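The small jug on the card is at about (177,195) in the top view, bottle (181,133), tin (239,145), pear (243,195), tape roll (211,167), paint jar (148,164), glue (272,172). Riser is at (331,180) and the cross at (421,183). The bigger jugs at (185,275) and (95,272) are the look-alikes.

```bash
cat > h.py <<'E'
import numpy as np, cv2
from scipy.spatial.transform import Rotation as R
CAM={"scene":(52.76757219,271.02946782,202.34191907,[1.31114836,-0.53402619,0.6672548],[58.80808951,-1.25998826,57.20610898]),
"top":(56.74573416,279.10323784,209.08516104,[0.33517046,0.02279484,1.06670262],[5.62579402,0.0854838282,-88.7334939])}
def cam(n):
    f,cx,cy,e,ro=CAM[n]; return 210/np.tan(np.radians(f/2)),cx,cy,np.array(e),R.from_euler('xyz',ro,degrees=True).as_matrix()
def ground(n,u,v,z):
    f,cx,cy,e,M=cam(n); d=M@np.array([(u-cx)/f,-(v-cy)/f,-1]); return e+d*(z-e[2])/d[2]
def proj(n,p):
    f,cx,cy,e,M=cam(n); q=M.T@(np.array(p)-e); return np.array([cx+f*q[0]/-q[2],cy-f*q[1]/-q[2]])
E
python3 - <<'E'
import cv2
a=cv2.imread("pics/top0.png")
cv2.imwrite("pics/k0.png",cv2.resize(a[108:228,138:298],None,fx=5,fy=5,interpolation=cv2.INTER_CUBIC))
cv2.imwrite("pics/b0.png",cv2.resize(a[130:235,300:450],None,fx=5,fy=5,interpolation=cv2.INTER_CUBIC))
E
```

```text
(no output)
```

View pics/k0.png

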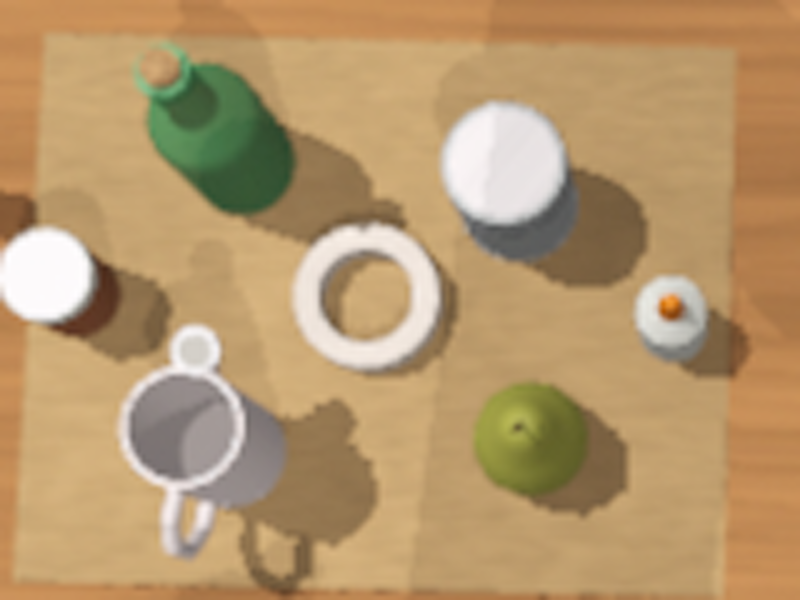

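View pics/b0.png

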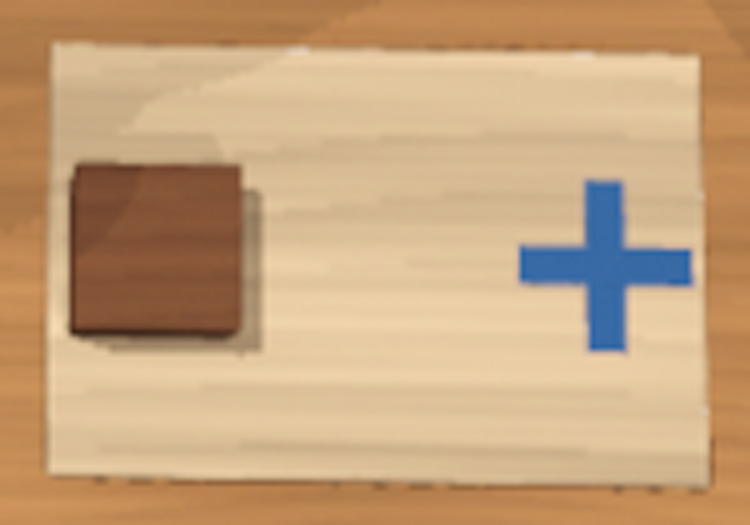

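The kraft crop gives clear rim, lid and neck circles. The board crop gives the cross at (605,266) and the riser top centre at (157,248). Next I convert them to positions.

```bash
cat > m.py <<'E'
from h import *
k=lambda U,V,z:ground("top",(U+.5)/5-.5+138,(V+.5)/5-.5+108,z)
b=lambda U,V,z:ground("top",(U+.5)/5-.5+300,(V+.5)/5-.5+130,z)
P=dict(bottle=k(163,70,.167),tin=k(504,162,.087),jug=k(182,426,.107),spout=k(195,352,.105),handle=k(187,520,.1),pear=k(531,438,.036),stem=k(518,427,.104),
tape=k(367,296,.021),jar=k(46,275,.06),glue=k(671,306,.077),riser=b(157,248,.052),cross=b(605,266,.013))
if __name__=="__main__":
    for a,p in P.items(): print(a,p.round(4), "scene base",proj("scene",[p[0],p[1],.002]).round(1),"at z",proj("scene",p).round(1))
    c=[b(*q,.012) for q in((52,43),(699,55),(710,487),(48,473))]; print(np.mean(c,0))
    print((P['riser']+P['cross'])/2, np.linalg.norm((P['riser']-P['cross'])[:2]))
    for a in('cross','riser'): print(np.degrees(np.arctan2(*(P['riser']-P['cross'])[[1,0]])))
    d=P['spout']-P['jug'];print('spout yaw',np.degrees(np.arctan2(d[1],d[0])),np.linalg.norm(d[:2]))
    d=-P['handle']+P['jug'];print('handle yaw',np.degrees(np.arctan2(d[1],d[0])))
    for n in P: print(n,np.hypot(*P[n][:2]).round(3),[ (o,np.hypot(*(P[n]-P[o])[:2]).round(3)) for o in P if o!=n and np.hypot(*(P[n]-P[o])[:2])<.15])
E
python3 m.py
python3 -c "
import cv2
a=cv2.imread('pics/scene0.png')
cv2.imwrite('pics/s0.png',cv2.resize(a[120:300,100:430],None,fx=2.4,fy=2.4,interpolation=cv2.INTER_CUBIC))"
```

```text
bottle [0.6271 0.2897 0.167 ] scene base [377.5 218.3] at z [386.9 167. ]
tin [0.6082 0.1352 0.087 ] scene base [331.9 231. ] at z [335.  204.6]
jug [0.4647 0.289  0.107 ] scene base [340.3 194.1] at z [344.  164.1]
spout [0.5025 0.2849 0.105 ] scene base [347.3 199.7] at z [351.3 169.9]
handle [0.4183 0.2862 0.1   ] scene base [330.2 188.1] at z [333.1 160.7]
pear [0.4719 0.1218 0.036 ] scene base [298.8 209.6] at z [299.4 199.7]
stem [0.4682 0.1219 0.104 ] scene base [298.1 209. ] at z [300.  178.6]
tape [0.5501 0.2152 0.021 ] scene base [340.2 213.1] at z [340.9 207.6]
jar [0.5496 0.3776 0.06  ] scene base [379.9 198.6] at z [382.9 182.2]
glue [0.5368 0.0476 0.077 ] scene base [290.9 227.6] at z [292.2 204.5]
riser [ 0.5174 -0.1088  0.052 ] scene base [237.9 241.5] at z [237.5 225.7]
cross [ 0.5198 -0.3593  0.013 ] scene base [144.5 275. ] at z [143.8 271.4]
[ 0.51935886 -0.23473313  0.012     ]
[ 0.5185769 -0.2340587  0.0325   ] 0.2505393533173961
90.5435201415663
90.5435201415663
spout yaw -6.254034928305368 0.038031389486344734
handle yaw 3.5306562523072555
bottle 0.691 [('spou
[... 595 characters left out ...]
]
pear 0.487 [('tin', np.float64(0.137)), ('stem', np.float64(0.004)), ('tape', np.float64(0.122)), ('glue', np.float64(0.099))]
stem 0.484 [('tin', np.float64(0.141)), ('pear', np.float64(0.004)), ('tape', np.float64(0.124)), ('glue', np.float64(0.101))]
tape 0.591 [('bottle', np.float64(0.107)), ('tin', np.float64(0.099)), ('jug', np.float64(0.113)), ('spout', np.float64(0.084)), ('handle', np.float64(0.15)), ('pear', np.float64(0.122)), ('stem', np.float64(0.124))]
jar 0.667 [('bottle', np.float64(0.117)), ('jug', np.float64(0.123)), ('spout', np.float64(0.104))]
glue 0.539 [('tin', np.float64(0.113)), ('pear', np.float64(0.099)), ('stem', np.float64(0.101))]
riser 0.529 []
cross 0.632 []
```

View pics/s0.png

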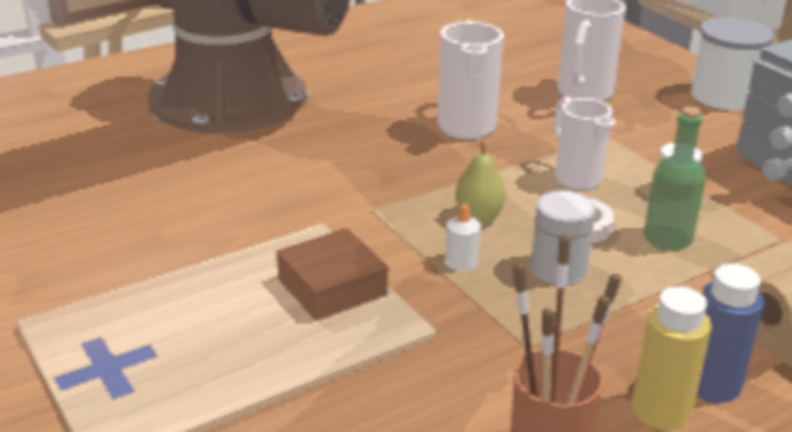

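Both views agree to within about 2–3 mm, so I'll start moving. The helper below works out how far to go in tool units.

```bash
cat > go.py <<'E'
import sys,numpy as np
from scipy.spatial.transform import Rotation as R
from plant import r
s=r.get_state(); x,y,z,yaw=map(float,sys.argv[1:5])
A=R.from_euler('xyz',s['eef_rot'],degrees=True); B=R.from_euler('xyz',[180,0,yaw],degrees=True)
print('units',(A.inv().apply(np.array([x,y,z])-s['tcp_pos'])/.03).round(2),'rot',(A.inv()*B).as_rotvec(degrees=True).round(1))
print('t',round(s['time_s'],2),'tcp',s['tcp_pos'].round(4),s['eef_rot'].round(1),'j',s['joints'].round(0),'F',s['contact_force'].round(1),'w',round(s['gripper_width'],4),'g',round(s['gripper_force'],1))
E
python3 go.py .627 .290 .26 -180
```

```text
units [-22.99  23.77  -1.11] rot [ 0.1 -0.  21.6]
t 0.1 tcp [ 0.2488 -0.627   0.2257] [ 179.9   -0.  -158.4] j [-52.  21.   1.  -0. -70. -17.] F [-0.5 -0.5 -0.1] w 0.0879 g 0.0
```

```bash
python3 -m crank '[{"xyz":[0,0,-1.1],"delta_rot":[0,0,0],"claw":0},{"xyz":[-23,23.8,-1.1],"delta_rot":[0,0,21.6],"claw":0},{"xyz":[-23,23.8,-1.1],"delta_rot":[0,0,21.6],"claw":0},{"xyz":[-23,23.8,-1.1],"delta_rot":[0,0,21.6],"claw":0},{"xyz":[-23,23.8,-1.1],"delta_rot":[0,0,21.6],"claw":0},{"xyz":[-23,23.8,-1.1],"delta_rot":[0,0,21.6],"claw":0},{"xyz":[-23,23.8,-1.1],"delta_rot":[0,0,21.6],"claw":0},{"xyz":[-23,23.8,-1.1],"delta_rot":[0,0,21.6],"claw":0},{"xyz":[-23,23.8,-1.1],"delta_rot":[0,0,21.6],"claw":0},{"xyz":[-23,23.8,-1.1],"delta_rot":[0,0,21.6],"claw":0},{"xyz":[-23,23.8,-1.1],"delta_rot":[0,0,21.6],"claw":0},{"xyz":[-23,23.8,-1.1],"delta_rot":[0,0,21.6],"claw":0},{"xyz":[-23,23.8,-1.1],"delta_rot":[0,0,21.6],"claw":0},{"xyz":[-23,23.8,-1.1],"delta_rot":[0,0,21.6],"claw":0},{"xyz":[-23,23.8,-1.1],"delta_rot":[0,0,21.6],"claw":0},{"xyz":[-23,23.8,-1.1],"delta_rot":[0,0,21.6],"claw":0},{"xyz":[-23,23.8,-1.1],"delta_rot":[0,0,21.6],"claw":0},{"xyz":[-23,23.8,-1.1],"delta_rot":[0,0,21.6],"claw":0},{"xyz":[-23,23.8,-1.1],"delta_rot":[0,0,21.6],"claw":0},{"xyz":[-23,23.8,-1.1],"delta_rot":[0,0,21.6],"claw":0}]' 30; python3 go.py .627 .290 .121 -180
```

```text
time_s: 2.6
tcp_pos: [0.6267, 0.2898, 0.26]
eef_rot: [180.0, 0.0, -180.0]
contact_force: [0.4, 0.2, 0.5]
gripper_width: 0.0875
gripper_force: 0.0
units [-0.01  0.01  4.63] rot [0. 0. 0.]
t 2.6 tcp [0.6267 0.2898 0.26  ] [ 180.    0. -180.] j [  41.   21.    6.    0.  -75. -131.] F [0.4 0.2 0.5] w 0.0875 g 0.0
```

```bash
python3 -m crank '[{"xyz":[0,0,1.3],"delta_rot":[0,0,0],"claw":0},{"xyz":[0,0,2.6],"delta_rot":[0,0,0],"claw":0},{"xyz":[0,0,3.6],"delta_rot":[0,0,0],"claw":0},{"xyz":[0,0,4.3],"delta_rot":[0,0,0],"claw":0},{"xyz":[0,0,4.63],"delta_rot":[0,0,0],"claw":0},{"xyz":[0,0,4.63],"delta_rot":[0,0,0],"claw":0},{"xyz":[0,0,4.63],"delta_rot":[0,0,0],"claw":0.4},{"xyz":[0,0,4.63],"delta_rot":[0,0,0],"claw":0.6},{"xyz":[0,0,4.63],"delta_rot":[0,0,0],"claw":0.7},{"xyz":[0,0,4.63],"delta_rot":[0,0,0],"claw":0.8},{"xyz":[0,0,4.63],"delta_rot":[0,0,0],"claw":0.9},{"xyz":[0,0,4.63],"delta_rot":[0,0,0],"claw":0.9},{"xyz":[0,0,4.63],"delta_rot":[0,0,0],"claw":0.9},{"xyz":[0,0,4.63],"delta_rot":[0,0,0],"claw":0.9}]' 30; python3 go.py .5174 -.1088 .30 -180
```

```text
time_s: 4.35
tcp_pos: [0.6269, 0.2909, 0.1206]
eef_rot: [180.0, -0.0, -180.0]
contact_force: [-0.3, 0.5, -0.2]
gripper_width: 0.0247
gripper_force: 30.0
units [  3.66 -13.32  -5.98] rot [ 0. -0.  0.]
t 4.35 tcp [0.6269 0.2909 0.1206] [ 180.   -0. -180.] j [  41.   26.   -5.   -0.  -59. -131.] F [-0.3  0.5 -0.2] w 0.0247 g 30.0
```

```bash
python3 -m crank '[{"xyz":[0,0,-1],"delta_rot":[0,0,0],"claw":0.9},{"xyz":[0,0,-2.2],"delta_rot":[0,0,0],"claw":0.9},{"xyz":[0,0,-3.6],"delta_rot":[0,0,0],"claw":0.9},{"xyz":[0,0,-4.8],"delta_rot":[0,0,0],"claw":0.9},{"xyz":[0.3,-1,-5.6],"delta_rot":[0,0,0],"claw":0.9},{"xyz":[0.7,-2.3,-6],"delta_rot":[0,0,0],"claw":0.9},{"xyz":[1.1,-3.8,-6],"delta_rot":[0,0,0],"claw":0.9},{"xyz":[1.5,-5.3,-6],"delta_rot":[0,0,0],"claw":0.9},{"xyz":[1.9,-6.8,-6],"delta_rot":[0,0,0],"claw":0.9},{"xyz":[2.3,-8.3,-6],"delta_rot":[0,0,0],"claw":0.9},{"xyz":[2.7,-9.8,-6],"delta_rot":[0,0,0],"claw":0.9},{"xyz":[3.1,-11.1,-6],"delta_rot":[0,0,0],"claw":0.9},{"xyz":[3.4,-12.2,-6],"delta_rot":[0,0,0],"claw":0.9},{"xyz":[3.6,-13,-6],"delta_rot":[0,0,0],"claw":0.9},{"xyz":[3.66,-13.32,-6],"delta_rot":[0,0,0],"claw":0.9},{"xyz":[3.66,-13.32,-6],"delta_rot":[0,0,0],"claw":0.9},{"xyz":[3.66,-13.32,-6],"delta_rot":[0,0,0],"claw":0.9},{"xyz":[3.66,-13.32,-6],"delta_rot":[0,0,0],"claw":0.9}]'; python3 go.py .5174 -.1088 .1715 -180
```

```text
time_s: 6.6
tcp_pos: [0.5176, -0.1082, 0.3005]
eef_rot: [180.0, -0.0, -179.9]
contact_force: [-0.6, -0.2, -3.6]
gripper_width: 0.0246
gripper_force: 30.0
units [ 0.01 -0.02  4.3 ] rot [ 0.  -0.   0.1]
t 6.6 tcp [ 0.5176 -0.1082  0.3005] [ 180.    -0.  -179.9] j [  9.   4. -11.  -0. -75. -99.] F [-0.6 -0.2 -3.6] w 0.0246 g 30.0
```

```bash
python3 -m crank '[{"xyz":[0,0,1],"delta_rot":[0,0,0],"claw":0.9},{"xyz":[0,0,2],"delta_rot":[0,0,0],"claw":0.9},{"xyz":[0,0,3],"delta_rot":[0,0,0],"claw":0.9},{"xyz":[0,0,3.6],"delta_rot":[0,0,0],"claw":0.9},{"xyz":[0,0,4],"delta_rot":[0,0,0],"claw":0.9},{"xyz":[0,0,4.15],"delta_rot":[0,0,0],"claw":0.9},{"xyz":[0,0,4.25],"delta_rot":[0,0,0],"claw":0.9},{"xyz":[0,0,4.3],"delta_rot":[0,0,0],"claw":0.9},{"xyz":[0,0,4.3],"delta_rot":[0,0,0],"claw":0.9},{"xyz":[0,0,4.3],"delta_rot":[0,0,0],"claw":0.9}]'; python3 go.py .5174 -.1088 .1705 -180
```

```text
time_s: 7.85
tcp_pos: [0.5176, -0.1089, 0.172]
eef_rot: [180.0, 0.0, -180.0]
contact_force: [0.2, -0.3, -2.6]
gripper_width: 0.0242
gripper_force: 30.0
units [0.01 0.   0.05] rot [0. 0. 0.]
t 7.85 tcp [ 0.5176 -0.1089  0.172 ] [ 180.    0. -180.] j [  9.   9. -22.   0. -58. -99.] F [ 0.2 -0.3 -2.6] w 0.0242 g 30.0
```

```bash
python3 -m crank '[{"xyz":[0,0,0.04],"delta_rot":[0,0,0],"claw":0.9},{"xyz":[0,0,0.05],"delta_rot":[0,0,0],"claw":0.9},{"xyz":[0,0,0.05],"delta_rot":[0,0,0],"claw":0.68},{"xyz":[0,0,0.05],"delta_rot":[0,0,0],"claw":0.6},{"xyz":[0,0,0.05],"delta_rot":[0,0,0],"claw":0.4},{"xyz":[0,0,0.05],"delta_rot":[0,0,0],"claw":0},{"xyz":[0,0,0.05],"delta_rot":[0,0,0],"claw":0},{"xyz":[0,0,-1],"delta_rot":[0,0,0],"claw":0},{"xyz":[0,0,-2.5],"delta_rot":[0,0,0],"claw":0},{"xyz":[0,0,-4],"delta_rot":[0,0,0],"claw":0},{"xyz":[0,0,-4],"delta_rot":[0,0,0],"claw":0}]'; python3 go.py .6082 .1352 .20 -180
```

```text
time_s: 9.22
tcp_pos: [0.5193, -0.109, 0.2956]
eef_rot: [180.0, 0.4, -179.9]
contact_force: [-0.3, 0.6, -1.0]
gripper_width: 0.0871
gripper_force: 0.0
units [-2.95  8.14  3.21] rot [0.  0.4 0.1]
t 9.22 tcp [ 0.5193 -0.109   0.2956] [ 180.     0.4 -179.9] j [  9.   4. -11.   0. -74. -99.] F [-0.3  0.6 -1. ] w 0.0871 g 0.0
```

```bash
python3 -m crank '[{"xyz":[-0.8,2,0],"delta_rot":[0,0,0],"claw":0},{"xyz":[-1.5,4,0],"delta_rot":[0,0,0],"claw":0},{"xyz":[-2.2,6,0.5],"delta_rot":[0,0,0],"claw":0},{"xyz":[-2.95,8.14,1.5],"delta_rot":[0,0,0],"claw":0},{"xyz":[-2.95,8.14,3.2],"delta_rot":[0,0,0],"claw":0},{"xyz":[-2.95,8.14,3.2],"delta_rot":[0,0,0],"claw":0},{"xyz":[-2.95,8.14,3.2],"delta_rot":[0,0,0],"claw":0}]'; python3 go.py .6082 .1352 .034 -180
python3 -c "
from plant import optics;import cv2
a=optics.capture('top')['img'];b=optics.capture('scene')['img']
import numpy as np
t=cv2.resize(b[130:290,120:420],(750,400),interpolation=cv2.INTER_CUBIC)
cv2.imwrite('pics/c1.png',t)"
```

```text
time_s: 10.1
tcp_pos: [0.6062, 0.135, 0.1964]
eef_rot: [-180.0, 0.0, -179.9]
contact_force: [0.6, 0.0, 0.7]
gripper_width: 0.0876
gripper_force: 0.0
units [-0.06  0.01  5.41] rot [-0.   0.   0.1]
t 10.1 tcp [0.6062 0.135  0.1964] [-180.     0.  -179.9] j [  31.   17.   -9.    0.  -64. -121.] F [0.6 0.  0.7] w 0.0876 g 0.0
```

View pics/c1.png

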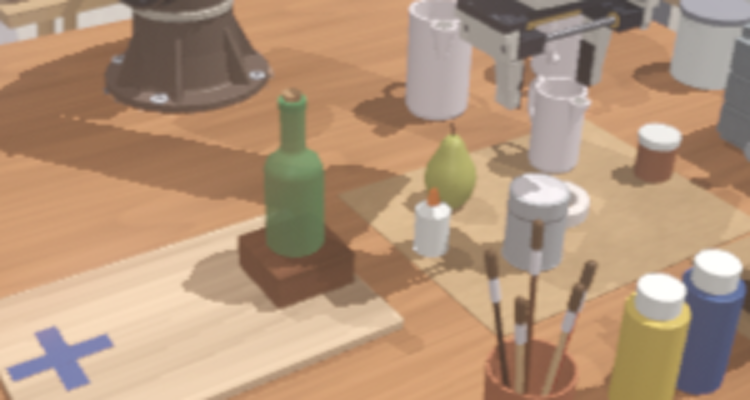

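The bottle stands upright, centred on the riser (base near (295,245) in the crop), and the gripper hovers over the tin. Next I grasp the tin.

```bash
python3 -m crank '[{"xyz":[-0.06,0,1.3],"delta_rot":[0,0,0],"claw":0},{"xyz":[-0.06,0,2.6],"delta_rot":[0,0,0],"claw":0},{"xyz":[-0.06,0,3.8],"delta_rot":[0,0,0],"claw":0},{"xyz":[-0.06,0,4.8],"delta_rot":[0,0,0],"claw":0},{"xyz":[-0.06,0,5.4],"delta_rot":[0,0,0],"claw":0},{"xyz":[-0.06,0,5.4],"delta_rot":[0,0,0],"claw":0},{"xyz":[-0.06,0,5.4],"delta_rot":[0,0,0],"claw":0.15},{"xyz":[-0.06,0,5.4],"delta_rot":[0,0,0],"claw":0.25},{"xyz":[-0.06,0,5.4],"delta_rot":[0,0,0],"claw":0.3},{"xyz":[-0.06,0,5.4],"delta_rot":[0,0,0],"claw":0.4},{"xyz":[-0.06,0,5.4],"delta_rot":[0,0,0],"claw":0.4},{"xyz":[-0.06,0,5.4],"delta_rot":[0,0,0],"claw":0.4}]' 25; python3 go.py .5198 -.3593 .23 -180
```

```text
time_s: 11.7
tcp_pos: [0.6081, 0.1358, 0.0346]
eef_rot: [180.0, 0.1, -179.9]
contact_force: [-1.6, -0.1, 7.4]
gripper_width: 0.0643
gripper_force: 25.0
units [  2.95 -16.49  -6.53] rot [0.  0.1 0.1]
t 11.7 tcp [0.6081 0.1358 0.0346] [ 1.800e+02  1.000e-01 -1.799e+02] j [  31.   26.  -19.    0.  -45. -120.] F [-1.6 -0.1  7.4] w 0.0643 g 25.0
```

```bash
python3 -m crank '[{"xyz":[0,0,-0.8],"delta_rot":[0,0,0],"claw":0.4},{"xyz":[0,0,-2],"delta_rot":[0,0,0],"claw":0.4},{"xyz":[0,0,-3.5],"delta_rot":[0,0,0],"claw":0.4},{"xyz":[0,0,-5],"delta_rot":[0,0,0],"claw":0.4},{"xyz":[-0.5,-0.8,-6.5],"delta_rot":[0,0,0],"claw":0.4},{"xyz":[-1,-2,-8],"delta_rot":[0,0,0],"claw":0.4},{"xyz":[-1.3,-3.5,-8.8],"delta_rot":[0,0,0],"claw":0.4},{"xyz":[-1.5,-5,-9],"delta_rot":[0,0,0],"claw":0.4},{"xyz":[-1.5,-6.5,-9],"delta_rot":[0,0,0],"claw":0.4},{"xyz":[-1.5,-8,-9],"delta_rot":[0,0,0],"claw":0.4},{"xyz":[-1.3,-9.5,-9],"delta_rot":[0,0,0],"claw":0.4},{"xyz":[-0.8,-11,-9],"delta_rot":[0,0,0],"claw":0.4},{"xyz":[0,-12.5,-9],"delta_rot":[0,0,0],"claw":0.4},{"xyz":[1,-14,-8.5],"delta_rot":[0,0,0],"claw":0.4},{"xyz":[2,-15.3,-8],"delta_rot":[0,0,0],"claw":0.4},{"xyz":[2.7,-16.2,-7],"delta_rot":[0,0,0],"claw":0.4},{"xyz":[2.95,-16.49,-6],"delta_rot":[0,0,0],"claw":0.4},{"xyz":[2.95,-16.49,-5],"delta_rot":[0,0,0],"claw":0.4},{"xyz":[2.95,-16.49,-4.5],"delta_rot":[0,0,0],"claw":0.4},{"xyz":[2.95,-16.49,-4.5],"delta_rot":[0,0,0],"claw":0.4}]'; python3 go.py .5198 -.3593 .046 -180
```

```text
time_s: 14.2
tcp_pos: [0.519, -0.3591, 0.1677]
eef_rot: [180.0, -0.1, -179.9]
contact_force: [0.1, -0.1, -1.1]
gripper_width: 0.0644
gripper_force: 25.0
units [-0.04 -0.01  4.06] rot [ 0.  -0.1  0.1]
t 14.2 tcp [ 0.519  -0.3591  0.1677] [ 1.800e+02 -1.000e-01 -1.799e+02] j [-17.  19. -10.  -0. -62. -73.] F [ 0.1 -0.1 -1.1] w 0.0644 g 25.0
```

```bash
python3 -m crank '[{"xyz":[-0.03,0,1],"delta_rot":[0,0,0],"claw":0.4},{"xyz":[-0.03,0,2],"delta_rot":[0,0,0],"claw":0.4},{"xyz":[-0.03,0,3],"delta_rot":[0,0,0],"claw":0.4},{"xyz":[-0.03,0,3.6],"delta_rot":[0,0,0],"claw":0.4},{"xyz":[-0.03,0,3.9],"delta_rot":[0,0,0],"claw":0.4},{"xyz":[-0.03,0,4],"delta_rot":[0,0,0],"claw":0.4},{"xyz":[-0.03,0,4.07],"delta_rot":[0,0,0],"claw":0.4},{"xyz":[-0.03,0,4.07],"delta_rot":[0,0,0],"claw":0.4},{"xyz":[-0.03,0,4.07],"delta_rot":[0,0,0],"claw":0.4}]'; python3 go.py .5198 -.3593 .0455 -180
```

```text
time_s: 15.32
tcp_pos: [0.5206, -0.3595, 0.0471]
eef_rot: [-180.0, 0.0, -179.9]
contact_force: [-0.5, 0.0, -2.0]
gripper_width: 0.0644
gripper_force: 25.0
units [0.03 0.01 0.05] rot [-0.   0.   0.1]
t 15.32 tcp [ 0.5206 -0.3595  0.0471] [-180.     0.  -179.9] j [-17.  26. -17.   0. -47. -73.] F [-0.5  0.  -2. ] w 0.0644 g 25.0
```

```bash
python3 -m crank '[{"xyz":[0.03,0,0.04],"delta_rot":[0,0,0],"claw":0.4},{"xyz":[0.03,0,0.06],"delta_rot":[0,0,0],"claw":0.4},{"xyz":[0.03,0,0.06],"delta_rot":[0,0,0],"claw":0.24},{"xyz":[0.03,0,0.06],"delta_rot":[0,0,0],"claw":0.15},{"xyz":[0.03,0,0.06],"delta_rot":[0,0,0],"claw":0},{"xyz":[0.03,0,0.06],"delta_rot":[0,0,0],"claw":0},{"xyz":[0.03,0,-1],"delta_rot":[0,0,0],"claw":0},{"xyz":[0.03,0,-2.5],"delta_rot":[0,0,0],"claw":0},{"xyz":[0.03,0,-4.3],"delta_rot":[0,0,0],"claw":0},{"xyz":[0,0,-6.3],"delta_rot":[0,0,0],"claw":0},{"xyz":[0,0,-7.5],"delta_rot":[0,0,0],"claw":0},{"xyz":[0,0,-7.5],"delta_rot":[0,0,0],"claw":0}]'; python3 go.py .471 .1218 .20 -180
```

```text
time_s: 16.82
tcp_pos: [0.5217, -0.3601, 0.2756]
eef_rot: [-179.8, 0.4, -179.9]
contact_force: [0.0, -0.2, -0.6]
gripper_width: 0.0879
gripper_force: 0.0
units [ 1.69 16.07  2.47] rot [-0.2  0.4  0.1]
t 16.82 tcp [ 0.5217 -0.3601  0.2756] [-179.8    0.4 -179.9] j [-17.  15.  -1.   0. -74. -73.] F [ 0.  -0.2 -0.6] w 0.0879 g 0.0
```

```bash
python3 -m crank '[{"xyz":[0.2,2,-0.5],"delta_rot":[0,0,0],"claw":0},{"xyz":[0.4,4,-0.5],"delta_rot":[0,0,0],"claw":0},{"xyz":[0.6,6,-0.5],"delta_rot":[0,0,0],"claw":0},{"xyz":[0.8,8,-0.5],"delta_rot":[0,0,0],"claw":0},{"xyz":[1.0,10,-0.5],"delta_rot":[0,0,0],"claw":0},{"xyz":[1.2,12,-0.5],"delta_rot":[0,0,0],"claw":0},{"xyz":[1.4,14,0],"delta_rot":[0,0,0],"claw":0},{"xyz":[1.69,16.07,1],"delta_rot":[0,0,0],"claw":0},{"xyz":[1.69,16.07,2.5],"delta_rot":[0,0,0],"claw":0},{"xyz":[1.69,16.07,2.5],"delta_rot":[0,0,0],"claw":0},{"xyz":[1.69,16.07,2.5],"delta_rot":[0,0,0],"claw":0}]'; python3 go.py .471 .1218 .0405 -180
```

```text
time_s: 18.2
tcp_pos: [0.4699, 0.1223, 0.1977]
eef_rot: [-180.0, 0.0, -180.0]
contact_force: [0.2, -0.1, 0.6]
gripper_width: 0.0878
gripper_force: 0.0
units [-0.03 -0.01  5.24] rot [-0.  0.  0.]
t 18.2 tcp [0.4699 0.1223 0.1977] [-180.    0. -180.] j [  38.    4.  -25.    0.  -61. -128.] F [ 0.2 -0.1  0.6] w 0.0878 g 0.0
```

```bash
python3 -m crank '[{"xyz":[-0.03,0,1.3],"delta_rot":[0,0,0],"claw":0},{"xyz":[-0.03,0,2.6],"delta_rot":[0,0,0],"claw":0},{"xyz":[-0.03,0,3.8],"delta_rot":[0,0,0],"claw":0},{"xyz":[-0.03,0,4.6],"delta_rot":[0,0,0],"claw":0},{"xyz":[-0.03,0,5],"delta_rot":[0,0,0],"claw":0},{"xyz":[-0.03,0,5.2],"delta_rot":[0,0,0],"claw":0},{"xyz":[-0.03,0,5.24],"delta_rot":[0,0,0],"claw":0},{"xyz":[-0.03,0,5.24],"delta_rot":[0,0,0],"claw":0.2},{"xyz":[-0.03,0,5.24],"delta_rot":[0,0,0],"claw":0.27},{"xyz":[-0.03,0,5.24],"delta_rot":[0,0,0],"claw":0.32},{"xyz":[-0.03,0,5.24],"delta_rot":[0,0,0],"claw":0.4},{"xyz":[-0.03,0,5.24],"delta_rot":[0,0,0],"claw":0.45},{"xyz":[-0.03,0,5.24],"delta_rot":[0,0,0],"claw":0.45},{"xyz":[-0.03,0,5.24],"delta_rot":[0,0,0],"claw":0.45}]' 20; python3 go.py .5206 -.3595 .3 -180
```

```text
time_s: 19.95
tcp_pos: [0.4703, 0.1227, 0.0395]
eef_rot: [180.0, 0.0, -179.9]
contact_force: [-0.1, -1.0, 4.6]
gripper_width: 0.0586
gripper_force: 20.1
units [ -1.66 -16.07  -8.68] rot [0.  0.  0.1]
t 19.95 tcp [0.4703 0.1227 0.0395] [ 180.     0.  -179.9] j [  38.   15.  -36.    0.  -39. -128.] F [-0.1 -1.   4.6] w 0.0586 g 20.1
```

```bash
python3 -m crank '[{"xyz":[0,0,-0.2],"delta_rot":[0,0,0],"claw":0.45},{"xyz":[0,0,-0.5],"delta_rot":[0,0,0],"claw":0.45},{"xyz":[0,0,-1],"delta_rot":[0,0,0],"claw":0.45},{"xyz":[0,0,-1.5],"delta_rot":[0,0,0],"claw":0.45},{"xyz":[0,0,-2],"delta_rot":[0,0,0],"claw":0.45},{"xyz":[0,0,-2.5],"delta_rot":[0,0,0],"claw":0.45},{"xyz":[0,0,-2.5],"delta_rot":[0,0,0],"claw":0.45},{"xyz":[0,0,-2.5],"delta_rot":[0,0,0],"claw":0.45}]'; python3 go.py .5206 -.3595 .3 -180
python3 -c "
from plant import optics;import cv2
b=optics.capture('scene')['img']
cv2.imwrite('pics/c2.png',cv2.resize(b[110:300,110:370],(780,570),interpolation=cv2.INTER_CUBIC))"
```

```text
time_s: 20.95
tcp_pos: [0.4698, 0.1225, 0.1141]
eef_rot: [180.0, -0.0, -180.0]
contact_force: [0.3, -0.6, -1.8]
gripper_width: 0.0584
gripper_force: 19.6
units [ -1.68 -16.07  -6.2 ] rot [ 0. -0.  0.]
t 20.95 tcp [0.4698 0.1225 0.1141] [ 180.   -0. -180.] j [  38.    9.  -32.   -0.  -50. -128.] F [ 0.3 -0.6 -1.8] w 0.0584 g 19.6
```

View pics/c2.png

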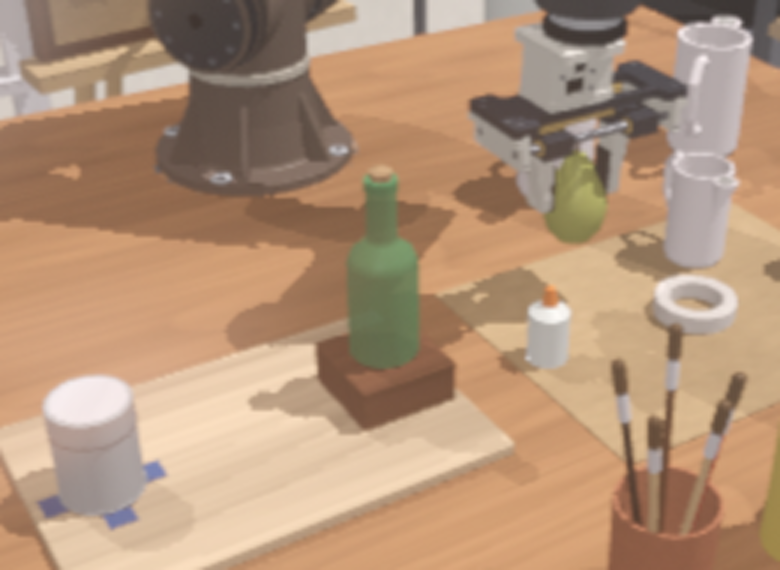

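The pear hangs upright in the gripper, and the tin stands on the cross with its arms showing around it. I'll measure the tin with one top-view crop.

```bash
python3 -c "
from plant import optics;import cv2
b=optics.capture('top')['img']
cv2.imwrite('pics/c3.png',cv2.resize(b[130:235,300:450],None,fx=5,fy=5,interpolation=cv2.INTER_CUBIC))"
```

```text
(no output)
```

View pics/c3.png

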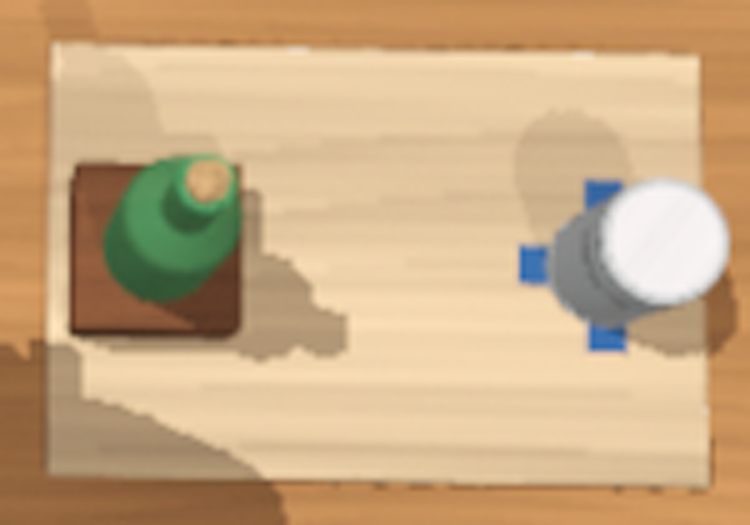

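```bash
python3 -c "
from m import b
print('tin',b(664,241,.098).round(4),'bottle',b(208,182,.223).round(4))"; python3 -m crank '[{"xyz":[0,0,-1],"delta_rot":[0,0,0],"claw":0.45},{"xyz":[0,0,-2.2],"delta_rot":[0,0,0],"claw":0.45},{"xyz":[0,0,-3.6],"delta_rot":[0,0,0],"claw":0.45},{"xyz":[0,0,-5],"delta_rot":[0,0,0],"claw":0.45},{"xyz":[-0.5,-1,-6.2],"delta_rot":[0,0,0],"claw":0.45},{"xyz":[-1.2,-2.3,-7],"delta_rot":[0,0,0],"claw":0.45},{"xyz":[-2,-3.7,-7.3],"delta_rot":[0,0,0],"claw":0.45},{"xyz":[-2.7,-5.2,-7.3],"delta_rot":[0,0,0],"claw":0.45},{"xyz":[-3.3,-6.7,-7.3],"delta_rot":[0,0,0],"claw":0.45},{"xyz":[-3.5,-8.2,-7.3],"delta_rot":[0,0,0],"claw":0.45},{"xyz":[-3.4,-9.7,-7.3],"delta_rot":[0,0,0],"claw":0.45},{"xyz":[-3.1,-11.2,-7.3],"delta_rot":[0,0,0],"claw":0.45},{"xyz":[-2.7,-12.7,-7.3],"delta_rot":[0,0,0],"claw":0.45},{"xyz":[-2.3,-14.2,-7],"delta_rot":[0,0,0],"claw":0.45},{"xyz":[-1.9,-15.3,-6.5],"delta_rot":[0,0,0],"claw":0.45},{"xyz":[-1.7,-15.9,-5.7],"delta_rot":[0,0,0],"claw":0.45},{"xyz":[-1.68,-16.07,-4.7],"delta_rot":[0,0,0],"claw":0.45},{"xyz":[-1.68,-16.07,-3.5],"delta_rot":[0,0,0],"claw":0.45},{"xyz":[-1.68,-16.07,-3],"delta_rot":[0,0,0],"claw":0.45},{"xyz":[-1.68,-16.07,-3],"delta_rot":[0,0,0],"claw":0.45}]'; python3 go.py .5206 -.3595 .136 -180
```

```text
tin [ 0.5183 -0.3584  0.098 ] bottle [ 0.5166 -0.1088  0.223 ]
time_s: 23.55
tcp_pos: [0.5205, -0.3592, 0.2033]
eef_rot: [180.0, -0.1, -179.9]
contact_force: [-0.3, -0.3, -1.4]
gripper_width: 0.0588
gripper_force: 19.6
units [-0.01 -0.01  2.24] rot [ 0.  -0.1  0.1]
t 23.55 tcp [ 0.5205 -0.3592  0.2033] [ 1.800e+02 -1.000e-01 -1.799e+02] j [-17.  18.  -7.   0. -66. -73.] F [-0.3 -0.3 -1.4] w 0.0588 g 19.6
```

```bash
python3 -m crank '[{"xyz":[0.05,0,0.7],"delta_rot":[0,0,0],"claw":0.45},{"xyz":[0.05,0,1.3],"delta_rot":[0,0,0],"claw":0.45},{"xyz":[0.05,0,1.8],"delta_rot":[0,0,0],"claw":0.45},{"xyz":[0.05,0,2.05],"delta_rot":[0,0,0],"claw":0.45},{"xyz":[0.05,0,2.15],"delta_rot":[0,0,0],"claw":0.45},{"xyz":[0.05,0,2.2],"delta_rot":[0,0,0],"claw":0.45},{"xyz":[0.05,0,2.24],"delta_rot":[0,0,0],"claw":0.45},{"xyz":[0.05,0,2.24],"delta_rot":[0,0,0],"claw":0.45},{"xyz":[0.05,0,2.24],"delta_rot":[0,0,0],"claw":0.45}]'; python3 go.py .519 -.3595 .1355 -180
```

```text
time_s: 24.68
tcp_pos: [0.5196, -0.3595, 0.1374]
eef_rot: [-180.0, 0.0, -180.0]
contact_force: [0.0, -0.1, -1.4]
gripper_width: 0.059
gripper_force: 19.6
units [ 0.02 -0.    0.06] rot [-0.  0.  0.]
t 24.68 tcp [ 0.5196 -0.3595  0.1374] [-180.    0. -180.] j [-17.  20. -12.   0. -58. -73.] F [ 0.  -0.1 -1.4] w 0.059 g 19.6
```

```bash
python3 -m crank '[{"xyz":[0,0,0.03],"delta_rot":[0,0,0],"claw":0.45},{"xyz":[0,0,0.05],"delta_rot":[0,0,0],"claw":0.45},{"xyz":[0,0,0.05],"delta_rot":[0,0,0],"claw":0.45},{"xyz":[0,0,0.05],"delta_rot":[0,0,0],"claw":0.45}]'; python3 go.py .519 -.3595 .1355 -180
```

```text
time_s: 25.18
tcp_pos: [0.5195, -0.3594, 0.1357]
eef_rot: [-180.0, 0.0, -180.0]
contact_force: [-0.3, 0.6, -1.6]
gripper_width: 0.0585
gripper_force: 19.6
units [ 0.02 -0.    0.01] rot [-0.  0.  0.]
t 25.18 tcp [ 0.5195 -0.3594  0.1357] [-180.    0. -180.] j [-17.  20. -12.   0. -58. -73.] F [-0.3  0.6 -1.6] w 0.0585 g 19.6
```

```bash
python3 -m crank '[{"xyz":[0,0,0.03],"delta_rot":[0,0,0],"claw":0.45},{"xyz":[0,0,0.05],"delta_rot":[0,0,0],"claw":0.45},{"xyz":[0,0,0.05],"delta_rot":[0,0,0],"claw":0.45},{"xyz":[0,0,0.05],"delta_rot":[0,0,0],"claw":0.45}]'; python3 go.py .519 -.3595 .1355 -180
```

```text
time_s: 25.68
tcp_pos: [0.5196, -0.3595, 0.1346]
eef_rot: [-180.0, 0.0, -179.9]
contact_force: [-0.4, 1.2, 3.8]
gripper_width: 0.059
gripper_force: 20.1
units [ 0.02 -0.   -0.03] rot [-0.   0.   0.1]
t 25.68 tcp [ 0.5196 -0.3595  0.1346] [-180.     0.  -179.9] j [-17.  21. -12.   0. -57. -73.] F [-0.4  1.2  3.8] w 0.059 g 20.1
```

Touchdown: the vertical force changed sign, so I release and retreat.

```bash
python3 -m crank '[{"xyz":[0,0,0.02],"delta_rot":[0,0,0],"claw":0.31},{"xyz":[0,0,0.02],"delta_rot":[0,0,0],"claw":0.28},{"xyz":[0,0,0.02],"delta_rot":[0,0,0],"claw":0.2},{"xyz":[0,0,0.02],"delta_rot":[0,0,0],"claw":0},{"xyz":[0,0,0.02],"delta_rot":[0,0,0],"claw":0},{"xyz":[0,0,0.02],"delta_rot":[0,0,0],"claw":0},{"xyz":[0,0,-0.8],"delta_rot":[0,0,0],"claw":0},{"xyz":[0,0,-2],"delta_rot":[0,0,0],"claw":0},{"xyz":[0,0,-3.5],"delta_rot":[0,0,0],"claw":0},{"xyz":[0,0,-5],"delta_rot":[0,0,0],"claw":0},{"xyz":[0,0,-5],"delta_rot":[0,0,0],"claw":0}]'; python3 go.py .465 .288 .25 177
python3 -c "
from plant import optics;import cv2
b=optics.capture('scene')['img']
cv2.imwrite('pics/c4.png',cv2.resize(b[110:300,110:370],(780,570),interpolation=cv2.INTER_CUBIC))"
```

```text
time_s: 27.05
tcp_pos: [0.521, -0.3604, 0.2888]
eef_rot: [-179.8, 0.4, -179.9]
contact_force: [0.8, 0.7, -0.6]
gripper_width: 0.0877
gripper_force: 0.0
units [ 1.85 21.62  1.21] rot [-0.2  0.4  3.1]
t 27.05 tcp [ 0.521  -0.3604  0.2888] [-179.8    0.4 -179.9] j [-17.  15.   0.   0. -75. -73.] F [ 0.8  0.7 -0.6] w 0.0877 g 0.0
```

View pics/c4.png

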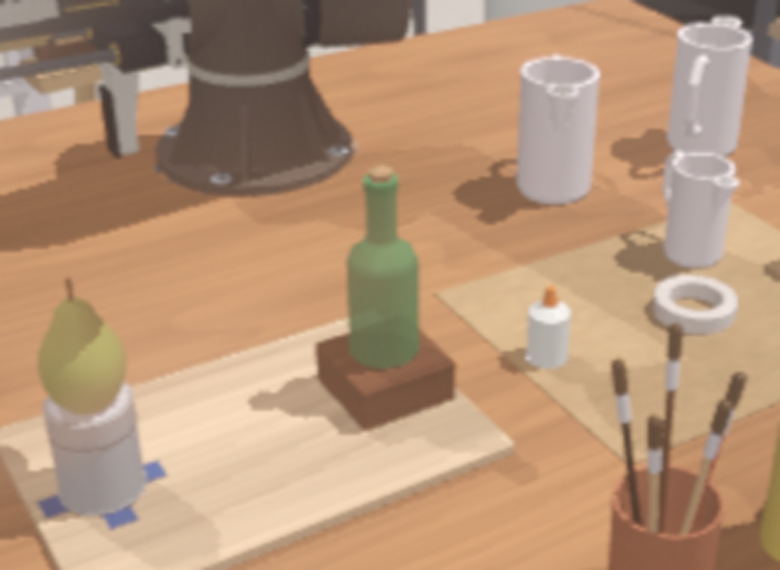

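The pear stands upright on the lid, following the tin's apparent lean from perspective, and all else is undisturbed. Next is the jug.

```bash
python3 -m crank '[{"xyz":[0.2,1.5,-0.5],"delta_rot":[0,0,0],"claw":0},{"xyz":[0.3,3.5,-0.5],"delta_rot":[0,0,0],"claw":0},{"xyz":[0.4,5.5,-0.5],"delta_rot":[0,0,0],"claw":0},{"xyz":[0.5,7.5,-0.5],"delta_rot":[0,0,0],"claw":0},{"xyz":[0.6,9.5,-0.5],"delta_rot":[0,0,0],"claw":0},{"xyz":[0.8,11.5,-0.5],"delta_rot":[0,0,0],"claw":0},{"xyz":[1,13.5,-0.5],"delta_rot":[0,0,1],"claw":0},{"xyz":[1.2,15.5,-0.5],"delta_rot":[0,0,2],"claw":0},{"xyz":[1.4,17.5,0],"delta_rot":[0,0,3],"claw":0},{"xyz":[1.6,19.5,0.6],"delta_rot":[0,0,3],"claw":0},{"xyz":[1.84,21.6,1.2],"delta_rot":[0,0,3],"claw":0},{"xyz":[1.84,21.6,1.2],"delta_rot":[0,0,3],"claw":0},{"xyz":[1.84,21.6,1.2],"delta_rot":[0,0,3],"claw":0},{"xyz":[1.84,21.6,1.2],"delta_rot":[0,0,3],"claw":0}]'; python3 go.py .4645 .2885 .053 177
```

```text
time_s: 28.85
tcp_pos: [0.4639, 0.2875, 0.2483]
eef_rot: [-180.0, 0.0, 177.0]
contact_force: [0.1, -0.2, -0.3]
gripper_width: 0.0878
gripper_force: 0.0
units [-0.02  0.03  6.51] rot [-0.  0. -0.]
t 28.85 tcp [0.4639 0.2875 0.2483] [-180.    0.  177.] j [  52.    8.  -14.    0.  -69. -145.] F [ 0.1 -0.2 -0.3] w 0.0878 g 0.0
```

```bash
python3 -m crank '[{"xyz":[-0.02,0.03,1.4],"delta_rot":[0,0,0],"claw":0},{"xyz":[-0.02,0.03,2.8],"delta_rot":[0,0,0],"claw":0},{"xyz":[-0.02,0.03,4],"delta_rot":[0,0,0],"claw":0},{"xyz":[-0.02,0.03,5],"delta_rot":[0,0,0],"claw":0},{"xyz":[-0.02,0.03,5.8],"delta_rot":[0,0,0],"claw":0},{"xyz":[-0.02,0.03,6.3],"delta_rot":[0,0,0],"claw":0},{"xyz":[-0.02,0.03,6.5],"delta_rot":[0,0,0],"claw":0},{"xyz":[-0.02,0.03,6.5],"delta_rot":[0,0,0],"claw":0.15},{"xyz":[-0.02,0.03,6.5],"delta_rot":[0,0,0],"claw":0.25},{"xyz":[-0.02,0.03,6.5],"delta_rot":[0,0,0],"claw":0.3},{"xyz":[-0.02,0.03,6.5],"delta_rot":[0,0,0],"claw":0.4},{"xyz":[-0.02,0.03,6.5],"delta_rot":[0,0,0],"claw":0.4},{"xyz":[-0.02,0.03,6.5],"delta_rot":[0,0,0],"claw":0.4}]' 25; python3 go.py .5192 -.2345 .3 -90
```

```text
time_s: 30.48
tcp_pos: [0.4647, 0.2898, 0.0538]
eef_rot: [180.0, 0.0, 177.1]
contact_force: [-1.7, -0.4, 5.6]
gripper_width: 0.0625
gripper_force: 25.0
units [ -2.72 -17.36  -8.22] rot [ -0.    0.1 -92.9]
t 30.48 tcp [0.4647 0.2898 0.0538] [180.    0.  177.1] j [  52.   19.  -28.    0.  -43. -145.] F [-1.7 -0.4  5.6] w 0.0625 g 25.0
```

```bash
python3 -m crank '[{"xyz":[0,0,-0.8],"delta_rot":[0,0,0],"claw":0.4},{"xyz":[0,0,-2],"delta_rot":[0,0,0],"claw":0.4},{"xyz":[0,0,-3.5],"delta_rot":[0,0,0],"claw":0.4},{"xyz":[0,0,-5],"delta_rot":[0,0,0],"claw":0.4},{"xyz":[-0.7,-0.5,-6.5],"delta_rot":[0,0,0],"claw":0.4},{"xyz":[-1.5,-1.5,-8],"delta_rot":[0,0,-4],"claw":0.4},{"xyz":[-2.5,-3,-8.9],"delta_rot":[0,0,-12],"claw":0.4},{"xyz":[-3.5,-4.5,-9],"delta_rot":[0,0,-20],"claw":0.4},{"xyz":[-4.5,-6,-9],"delta_rot":[0,0,-28],"claw":0.4},{"xyz":[-5.4,-7.5,-9],"delta_rot":[0,0,-36],"claw":0.4},{"xyz":[-6,-9,-9],"delta_rot":[0,0,-44],"claw":0.4},{"xyz":[-6.4,-10.5,-9],"delta_rot":[0,0,-52],"claw":0.4},{"xyz":[-6.5,-12,-9],"delta_rot":[0,0,-60],"claw":0.4},{"xyz":[-6.3,-13.5,-9],"delta_rot":[0,0,-68],"claw":0.4},{"xyz":[-5.8,-15,-9],"delta_rot":[0,0,-76],"claw":0.4},{"xyz":[-4.8,-16.2,-9],"delta_rot":[0,0,-84],"claw":0.4},{"xyz":[-3.6,-17,-9],"delta_rot":[0,0,-90],"claw":0.4},{"xyz":[-2.72,-17.36,-8.7],"delta_rot":[0,0,-93],"claw":0.4},{"xyz":[-2.72,-17.36,-8.3],"delta_rot":[0,0,-93],"claw":0.4},{"xyz":[-2.72,-17.36,-8.3],"delta_rot":[0,0,-93],"claw":0.4}]'; python3 go.py .5190 -.2345 .0655 -90
python3 -c "
from plant import optics;import cv2,numpy as np
b=optics.capture('scene')['img'];a=optics.capture('top')['img']
cv2.imwrite('pics/c5.png',cv2.resize(np.hstack([b[80:300,80:300],a[90:310,270:490]]),(800,400),interpolation=cv2.INTER_CUBIC))"
```

```text
time_s: 32.98
tcp_pos: [0.5186, -0.2346, 0.3008]
eef_rot: [179.9, 0.0, -90.0]
contact_force: [1.1, 0.2, -2.2]
gripper_width: 0.0628
gripper_force: 25.0
units [ 0.   -0.03  7.84] rot [0.1 0.  0. ]
t 32.98 tcp [ 0.5186 -0.2346  0.3008] [179.9   0.  -90. ] j [ -5.   8.  -6.  -0. -76.   5.] F [ 1.1  0.2 -2.2] w 0.0628 g 25.0
```

View pics/c5.png

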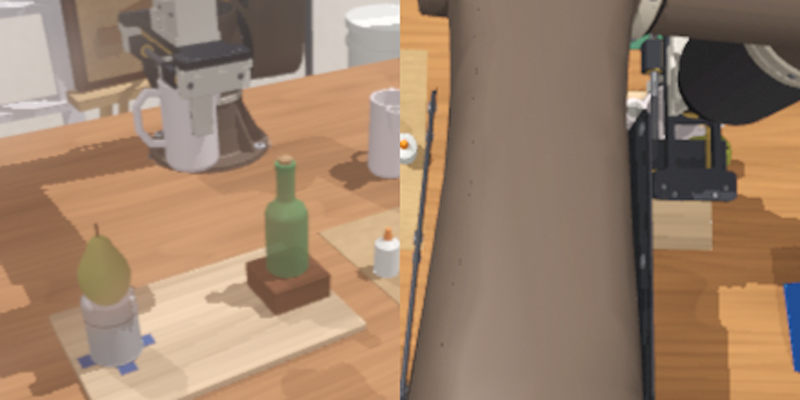

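The jug hangs upright with its handle towards the tin and its spout towards the bottle. Before lowering I want to see how high the offset forearm sits over the bottle, so I use the full scene view.

```bash
python3 -m crank '[{"xyz":[0,-0.03,1.3],"delta_rot":[0,0,0],"claw":0.4},{"xyz":[0,-0.03,2.6],"delta_rot":[0,0,0],"claw":0.4},{"xyz":[0,-0.03,3],"delta_rot":[0,0,0],"claw":0.4},{"xyz":[0,-0.03,3],"delta_rot":[0,0,0],"claw":0.4}]'; python3 go.py .5190 -.2345 .0655 -90
python3 -c "
from plant import optics;import cv2
b=optics.capture('scene')['img']
cv2.imwrite('pics/c6.png',b[:300,40:440])
from h import proj
for z in (.012,.223,.3,.355,.4,.45,.5): print(z,proj('scene',[.517,-.065,z]).round(0),proj('scene',[.55,-.109,z]).round(0))"
```

```text
time_s: 33.58
tcp_pos: [0.5204, -0.2348, 0.2122]
eef_rot: [179.9, -0.0, -89.9]
contact_force: [-0.4, 0.8, -1.9]
gripper_width: 0.0622
gripper_force: 25.0
units [-0.01  0.04  4.89] rot [ 0.1 -0.   0.1]
t 33.58 tcp [ 0.5204 -0.2348  0.2122] [179.9  -0.  -89.9] j [ -5.  11. -14.   0. -65.   5.] F [-0.4  0.8 -1.9] w 0.0622 g 25.0
0.012 [252. 233.] [244. 245.]
0.223 [252. 162.] [243. 171.]
0.3 [252. 131.] [242. 140.]
0.355 [252. 108.] [242. 116.]
0.4 [252.  88.] [242.  95.]
0.45 [252.  65.] [241.  71.]
0.5 [252.  40.] [241.  45.]
```

View pics/c6.png

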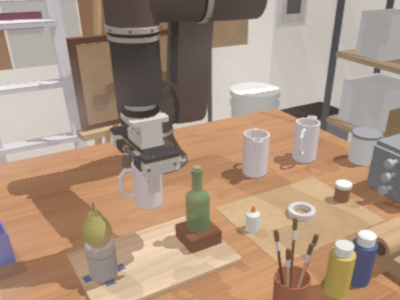

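The wrist and forearm end spans up at about row 20, z ≈ 0.5. After another 0.147 m down it still clears the bottle top by more than 0.1 m, so I continue.

```bash
python3 -m crank '[{"xyz":[0,0.02,1],"delta_rot":[0,0,0],"claw":0.4},{"xyz":[0,0.02,2],"delta_rot":[0,0,0],"claw":0.4},{"xyz":[0,0.02,3],"delta_rot":[0,0,0],"claw":0.4},{"xyz":[0,0.03,4],"delta_rot":[0,0,0],"claw":0.4},{"xyz":[0,0.03,4.5],"delta_rot":[0,0,0],"claw":0.4},{"xyz":[0,0.03,4.75],"delta_rot":[0,0,0],"claw":0.4},{"xyz":[0,0.03,4.88],"delta_rot":[0,0,0],"claw":0.4},{"xyz":[0,0.03,4.88],"delta_rot":[0,0,0],"claw":0.4},{"xyz":[0,0.03,4.88],"delta_rot":[0,0,0],"claw":0.4}]'; python3 go.py .5190 -.2345 .0640 -90
```

```text
time_s: 34.75
tcp_pos: [0.5195, -0.235, 0.0665]
eef_rot: [-179.9, -0.0, -89.9]
contact_force: [0.7, 0.2, -2.0]
gripper_width: 0.0624
gripper_force: 25.0
units [-0.02  0.02  0.08] rot [-0.1 -0.   0.1]
t 34.75 tcp [ 0.5195 -0.235   0.0665] [-179.9   -0.   -89.9] j [ -5.  20. -24.   0. -46.   5.] F [ 0.7  0.2 -2. ] w 0.0624 g 25.0
```

```bash
python3 -m crank '[{"xyz":[0,0,0.04],"delta_rot":[0,0,0],"claw":0.4},{"xyz":[0,0,0.08],"delta_rot":[0,0,0],"claw":0.4},{"xyz":[0,0,0.08],"delta_rot":[0,0,0],"claw":0.4},{"xyz":[0,0,0.08],"delta_rot":[0,0,0],"claw":0.4}]'; python3 go.py .5190 -.2345 .0640 -90
```

```text
time_s: 35.25
tcp_pos: [0.5192, -0.235, 0.0638]
eef_rot: [-180.0, -0.0, -89.9]
contact_force: [-2.2, 0.8, 4.6]
gripper_width: 0.063
gripper_force: 25.0
units [-0.02  0.01 -0.01] rot [-0.  -0.   0.1]
t 35.25 tcp [ 0.5192 -0.235   0.0638] [-180.    -0.   -89.9] j [ -5.  20. -24.   0. -46.   5.] F [-2.2  0.8  4.6] w 0.063 g 25.0
```

```bash
python3 -m crank '[{"xyz":[0,0,0],"delta_rot":[0,0,0],"claw":0.26},{"xyz":[0,0,0],"delta_rot":[0,0,0],"claw":0.2},{"xyz":[0,0,0],"delta_rot":[0,0,0],"claw":0},{"xyz":[0,0,0],"delta_rot":[0,0,0],"claw":0},{"xyz":[0,0,0],"delta_rot":[0,0,0],"claw":0},{"xyz":[0,0,-1],"delta_rot":[0,0,0],"claw":0},{"xyz":[0,0,-2.5],"delta_rot":[0,0,0],"claw":0},{"xyz":[0,0,-4.2],"delta_rot":[0,0,0],"claw":0},{"xyz":[0,0,-6],"delta_rot":[0,0,0],"claw":0},{"xyz":[0,0,-7.8],"delta_rot":[0,0,0],"claw":0},{"xyz":[0,0.5,-8.2],"delta_rot":[0,0,0],"claw":0},{"xyz":[1.5,2,-8.2],"delta_rot":[0,0,0],"claw":0},{"xyz":[3,3,-8.2],"delta_rot":[0,0,0],"claw":0},{"xyz":[4.5,4,-8.2],"delta_rot":[0,0,0],"claw":0},{"xyz":[6,5,-8.2],"delta_rot":[0,0,0],"claw":0},{"xyz":[7.5,6,-8.2],"delta_rot":[0,0,0],"claw":0},{"xyz":[9,7,-8.2],"delta_rot":[0,0,0],"claw":0},{"xyz":[10.5,8,-8.2],"delta_rot":[0,0,0],"claw":0},{"xyz":[12,9,-8.2],"delta_rot":[0,0,0],"claw":0},{"xyz":[12,9,-8.2],"delta_rot":[0,0,0],"claw":0}]'
python3 -c "
from plant import optics;import cv2
b=optics.capture('scene')['img'];a=optics.capture('top')['img']
cv2.imwrite('pics/c7.png',cv2.resize(a[130:235,300:450],None,fx=5,fy=5,interpolation=cv2.INTER_CUBIC))
cv2.imwrite('pics/c8.png',cv2.resize(b[110:300,110:370],(780,570),interpolation=cv2.INTER_CUBIC))"
```

```text
time_s: 37.75
tcp_pos: [0.2466, -0.5969, 0.3072]
eef_rot: [179.9, 0.1, -90.2]
contact_force: [0.3, 0.8, -0.6]
gripper_width: 0.0877
gripper_force: 0.0
```

View pics/c7.png

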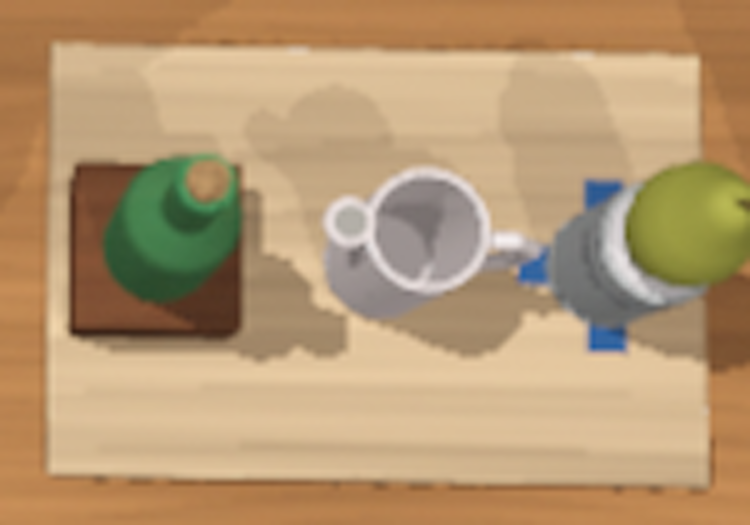

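View pics/c8.png

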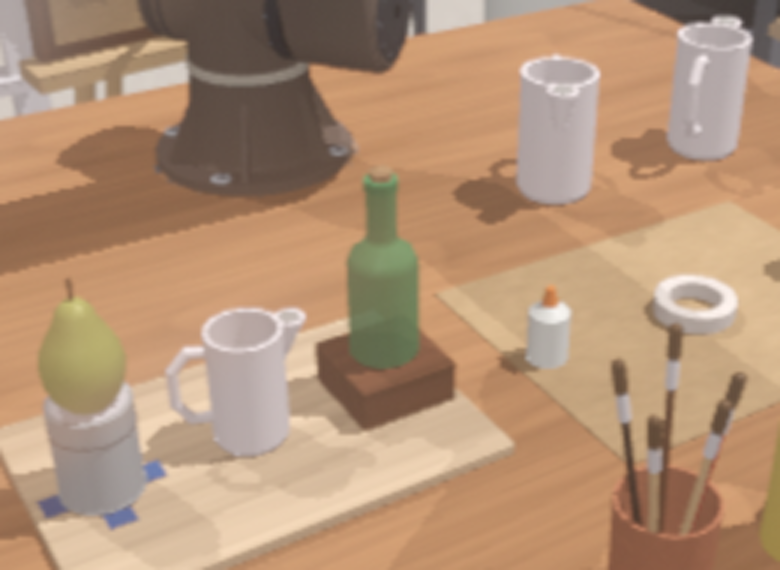

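In the top crop the jug's rim is at (428,231) with the spout at (350,222) facing the bottle, and the pear's outline is centred near (690,224). Everything stands.

```bash
python3 -c "
from m import b
import numpy as np
j=b(428,231,.117);s=b(350,222,.117);print('jug',j.round(4),'yaw',np.degrees(np.arctan2(s[1]-j[1],s[0]-j[0])),'pear',b(690,224,.134).round(4))"; python3 go.py .3 -.5 .3 -90
```

```text
jug [ 0.5172 -0.2343  0.117 ] yaw 84.55812924187245 pear [ 0.5201 -0.357   0.134 ]
units [-3.17 -1.71  0.28] rot [ 0.1  0.1 -0. ]
t 37.85 tcp [ 0.2485 -0.595   0.3081] [ 1.799e+02  1.000e-01 -9.000e+01] j [-50.  16.   4.  -0. -79.  50.] F [-0.1 -0.1 -0.4] w 0.0875 g 0.0
```

```bash
python3 -c "
from plant import job
print(job.close_job())"
```

```text
the job is handed in; nothing more can be done
None
```

The still life is set up and handed in at about 38 s: by my last camera measurements everything stands upright within a few millimetres of its target, the spout points within about 6° of the bottle, and the bystanders were not touched; the judge returned no verdict.

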